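# Slide the batch board out of its tray and hang it on the sloping stand

### The job

Get the bench ready for the next batch: press on top of the flat white board lying in the shallow tray and slide it out through the open end, flat on the surface, until more than half of it is out, then let go of it. Take it again by its two long edges and hang it on the sloping steel stand: keyhole over the screw head, flat on the stand's face, then pull it fully down the slope so that the screw is home in the narrow end of the slot, and let go. Leave the cup, the milk jug and the shaker standing where they are.

Things in the scene. Friction and masses are not known exactly. Their poses are not given: they have to be found in the camera images.
- batch_board: flat rigid board, white face with an aluminium rim and back, 160 x 60 x 6 mm (x, y, z), 0.13 kg, smooth. Origin: centre of its back (underside); z out of the white face (up at the start), x along it to the keyhole end. Keyhole through it on the centre line: round entry hole 24 mm in diameter centred at x = +40 mm, then a slot 12 mm wide on towards +x, its round end at x = +68 mm
- entry_hole (a point): centre of the keyhole's round entry hole, on the board's back (x = +40 mm)
- slot_end (a point): point on the board's back (x = +65 mm) where the screw's axis stands when the board hangs home, the screw against the end of the slot
- board_tray: shallow dark steel tray, fixed. Origin on the worktop under the middle of the board's lane: lane 66 mm wide (y), x from -90 mm (open mouth) to +88 mm (wall); walls 13 mm high, floor 2 mm thick, slippery. Fixed pen in a side lane, y = +36 to +58 mm. At the start the board lies in the lane, keyhole end to +x, centre within 8 mm of x = 0; its edges cannot be gripped there
- board_stand: sloping stand of dark bent steel sheet fixed to the worktop, about 150 x 50 mm on the worktop and 130 mm high; origin under its centre, low end at -x, high end at +x
- stand_panel: the stand's face, sloping 35 degrees from level, 50 mm wide, x from -150 to +30 mm. Origin on the face at the foot of its one screw; x up the slope, y across, z square out of the face. The board's back lies at z = 0 on two rubber strips (friction about 1). Screw along z: shank 6 mm in diameter, round head 18 mm in diameter from z = 9 to 14 mm
- cup: green espresso cup with a handle, 64 x 88 x 56 mm, origin under its centre: bystander
- milk_jug: steel milk jug with a handle, 89 x 119 x 99 mm, origin under its centre: bystander
- shaker: glass sugar shaker with a grey metal cap, 44 mm diameter, 90 mm high, origin under its centre: bystander
Things that resemble listed ones, but are neither listed nor needed, are in the scene too. Of the things that look like the board_stand, take the one that is farthest to the robot's left at the start.

How it is judged:
On the way, in this order (a step that is already met when the one before it is completed fails the run):
1. the board is sliding out of the tray, flat on the tray's floor between its walls (x of batch_board in the frame of board_tray between -0.085 and -0.035 m and y of batch_board in the frame of board_tray between -0.006 and 0.006 m and z of batch_board in the frame of board_tray below 0.007 m), for 0.05 s.
2. more than half of the board is out of the tray, lying flat and let go (x of batch_board in the frame of board_tray below -0.09 m and height (world z) of batch_board below 0.008 m and angle between batch_board's own z axis and vertical below 0.1 rad and contact force between the fingers and batch_board below 0.1 N), for 0.2 s.
At the end, for the whole second after the job is handed in: The board hangs at rest on the stand's screw: the slot's home point within 6 mm of the screw along and across the slope and within 4 mm of the face, the board flat on the face (within 3 degrees) and straight along the slope (within 8 degrees) (x of slot_end in the frame of stand_panel between -0.006 and 0.006 m and y of slot_end in the frame of stand_panel between -0.006 and 0.006 m and z of slot_end in the frame of stand_panel between -0.003 and 0.004 m and angle between the z axis of batch_board and the z axis of stand_panel, either way round below 0.06 rad and angle between the x axis of batch_board and the x axis of stand_panel, either way round below 0.15 rad and linear speed of batch_board below 0.01 m/s); the robot touches nothing.
It fails at once if the cup is moved more than 2 cm (distance of cup from where it was at the start of the episode above 0.02 m).
It fails at once if the milk jug is moved more than 2 cm (distance of milk_jug from where it was at the start of the episode above 0.02 m).
It fails at once if the shaker is moved more than 2 cm (distance of shaker from where it was at the start of the episode above 0.02 m).
It also fails if it takes over 61 s, if anything falls off the work surface, if the arm or the gripper's body presses on something with over 40 N, if the wrist force passes 120 N, or if a joint passes its speed limit or range.

### The arm

A 6-joint arm with a two-finger parallel gripper is mounted at the origin on a cart in front of the work surface, level with it; the furniture and walls round the work are solid. World frame = base frame: x ahead of the robot, y to its left, z up, the work surface at z = 0. Lengths are in m, angles in rad, forces in N, time in s.
With the tool pointing down it reaches from about 0.375 to 0.975 m from the base axis. Payload 3.8 kg.
Tool frame: the origin (TCP) lies midway between the tips of the shut fingers; the grasp point (between the pads) lies 19 mm behind it; z points along the fingers, y is the direction in which the jaws open and shut (so a half turn about z gives the same grasp; the last joint's range is limited). The gripper opens to 85 mm and grips with 20 to 120 N. Pads are 22 mm wide; open, the fingers measure 114 mm over their backs; the gripper's body (76 mm by 85 mm) begins 54 mm behind the grasp point. The pads swing forward as they close: fully open they stand 13 mm farther back than shut.
Start: joints at [-1.171, 0.264, 1.604, -0, 1.274, -0.037], TCP at [0.286, -0.612, 0.231] pointing down, gripper open.
Joint ranges: [-2.63, 2.63], [-0.94, 2.18], [0.31, 2.57], [-1.31, 4.45], [0, 2.66], [-2.55, 2.55]. Speed limits (rad/s): [2.57, 2.57, 3.14, 3.14, 3.14, 3.14].

### API

Orientations are given as a rotation vector (axis times angle).
In Python, from workcell import bot gives the robot as it stands.
- The arm moves only by the shell command python3 -m inch 'ROWS' [FORCE]. ROWS is JSON, a list of rows, each an object of numbers: "dx", "dy", "dz": the shift along the tool's x, y, z in m; "ax", "ay", "az": the turn, a rotation vector about the tool's x, y, z in degrees; "fingers": the opening, from -1 (shut) to 1 (fully open). A call has 1 to 20 rows; each row is the pose to reach, as a shift and turn from the pose measured when the call began, along the tool's axes at that moment; what a row does not reach only later rows make up. A row lasts 1/8 s, in which the tool goes at most 62.5 mm and 10.7 degrees, less where a joint would pass 70% of its speed; a pose out of reach is approached as far as the arm can. A call with a gripper value outside its range is refused whole. The fingers move at their own pace and stop on an object; FORCE is the grip in N (left out, the last holds). Time passes only in rows, so rows that repeat a pose let the fingers close. It gives the time, the measured TCP pose, the force and the opening at its end, in the units of the state.
- bot.read_state(): the state, without advancing time (a new reading comes with each control period).
- bot.read_camera(name): name is "side" or "top"; returns (picture, depth): 384x512x3 uint8, blue, green, red; 384x512 float32, m along the optical axis (not along the pixel's ray), 0 where there is no reading.
- bot.get_calibration(name): a dict with "intrinsics" (3x3 intrinsics, pixels), "distortion" ([k1, k2, p1, p2, k3] as OpenCV has them; the pictures are not rectified), "view" (4x4, takes a point from world to camera coordinates). Camera axes: x right, y down, z forward; pixel columns grow to the right and rows downward; lengths in m; the calibration is good to about 2 mm. A picture is of the moment at which its call begins. get_calibration takes no time and is no camera call.
- bot.finish_job(): hands the job in, once; it reports no verdict.
Trained networks look in the newest picture that a camera, given by its name, has taken for a name from the list of things; names that differ only in an ending like _2 or _b are one class to them, and where a whole thing is asked for, a point or a joint stands for the part that bears it (a point fixed in the world has none). Each returns a list of dicts, best first, with "p" (0 to 1); they miss things now and then, are a little off and sometimes report something else, mostly with a low value. They report only what shows in the picture. A call takes as long as a camera call. They do not tell look-alikes from the thing itself.
- bot.masks_of(camera, thing): "region" (384x512 bool, what is visible of it) and "box" ([left, top, right, bottom] in pixels, round what is visible of it).
The state is a dict: "time": time; "q": joint angles; "joint_vel": joint speeds; "joint_torque": joint torques, N m; "tool_pos": TCP position; "tcp_rot": TCP orientation; "wrist_force": force on the tool from outside, world axes, zero at the start; "torque": the same for the moment, N m; "width": opening from 0.0 (shut) to 1.0 (fully open).
Only numpy, scipy, OpenCV 4.12 (cv2) and the standard library are available. Lean on these libraries where they do the work, as an engineer would, in place of code of your own. Each camera call takes 0.05 s, during which the arm holds its last target. There are 200 camera calls.

## Working session

There is one attempt and no reset: what is moved stays moved. The work goes in short steps, Python scripts to look and compute and a shell command to move; the robot and the scene stay as the last step left them, time stands still between calls to the robot, and variables do not carry over. Pictures are saved under pics/ and viewed, about 8 in all and at most 12, crops included, and the job is handed in when it is done.

```bash
ls; mkdir -p pics; python3 - <<'E'
from workcell import bot
import cv2,numpy as np
print(bot.read_state())
for c in("side","top"):
    p,d=bot.read_camera(c); cv2.imwrite(f"pics/{c}0.png",p); np.savez(f"{c}0.npz",p=p,d=d)
    k=bot.get_calibration(c); print(c,k["intrinsics"],k["distortion"],k["view"])
    for t in("batch_board","board_tray","board_stand","stand_panel"):
        for m in bot.masks_of(c,t): print(c,t,round(m["p"],2),m["box"],m["region"].sum())
a=[cv2.imread(f"pics/{c}0.png") for c in("side","top")]
E
```

```text
pics
{'time': 0.0, 'q': array([-1.17092691e+00,  2.64760693e-01,  1.60541150e+00,  1.22490838e-05,
        1.27368637e+00, -3.68944928e-02]), 'joint_vel': array([-0.00138156, -0.00226914, -0.00011101,  0.00101347,  0.00109919,
       -0.00110855]), 'joint_torque': array([ 1.12318616e-03, -5.15109122e+01, -3.67311609e+01,  6.59872327e-06,
        1.30078092e-02,  9.40837594e-06]), 'tool_pos': array([ 0.28524629, -0.61094488,  0.22993669]), 'tcp_rot': array([-3.06480090e+00, -6.80138133e-01,  6.23890896e-04]), 'wrist_force': array([-0.66632395,  0.57426798,  0.78147497]), 'torque': array([-0.02784311,  0.02409547, -0.01323317]), 'width': 0.9999340054759072}
side [[459.89103628   0.         254.97782678]
 [  0.         459.89103628 189.80576287]
 [  0.           0.           1.        ]] [-0.17012894  0.          0.          0.          0.        ] [[-0.99260647 -0.11970515 -0.02007689  0.6122754 ]
 [-0.06160171  0.63935428 -0.76644069  0.16729494]
 [ 0.10458315 -0.75953722 -0.64200123  1.09969453]
 [ 0.          0.          0.          1.        ]]
side batch_board 0.69 [225.1, 314.3, 
[... 433 characters left out ...]
74]
 [  0.           0.           1.        ]] [-0.05112574  0.          0.          0.          0.        ] [[ 2.81451539e-02 -9.99603835e-01 -1.55554235e-04 -1.12056818e-01]
 [-9.93578150e-01 -2.79584312e-02 -1.09639345e-01  6.30570677e-01]
 [ 1.09591560e-01  3.24037151e-03 -9.93971423e-01  1.14830571e+00]
 [ 0.00000000e+00  0.00000000e+00  0.00000000e+00  1.00000000e+00]]
top batch_board 0.73 [137.5, 181.4, 158.9, 231.3] 806
top board_tray 0.78 [128.5, 179.4, 161.6, 236.6] 622
top board_stand 0.57 [281.2, 187.6, 302.2, 236.1] 856
top board_stand 0.57 [328.4, 226.5, 351.0, 276.9] 965
top stand_panel 0.68 [337.6, 226.4, 354.2, 274.4] 704
top stand_panel 0.67 [281.1, 185.2, 301.5, 237.3] 785
```

```bash
python3 - <<'E'
import cv2
a=cv2.imread("pics/side0.png"); b=cv2.imread("pics/top0.png")
cv2.imwrite("pics/a.png",cv2.resize(a,(800,600),interpolation=cv2.INTER_CUBIC))
cv2.imwrite("pics/b.png",cv2.resize(b[140:300,110:380],(800,474),interpolation=cv2.INTER_CUBIC))
E
```

```text
(no output)
```

View pics/a.png

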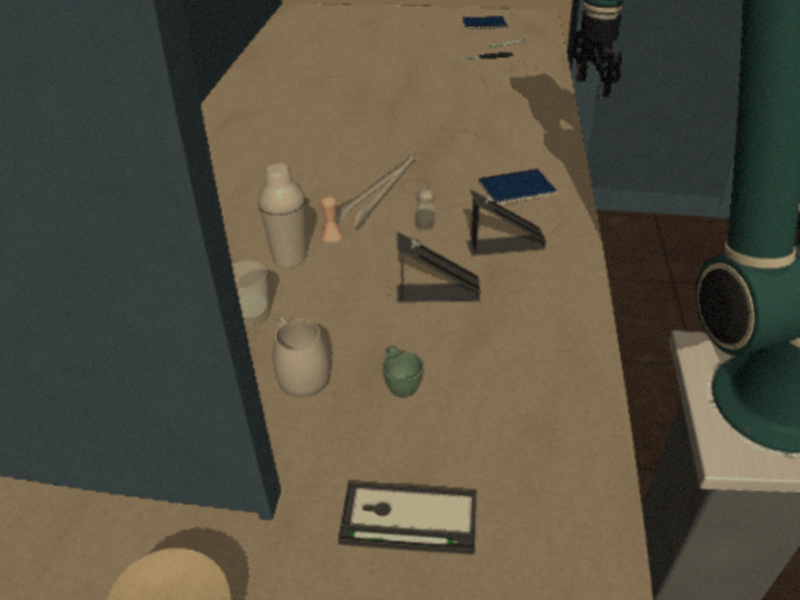

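View pics/b.png

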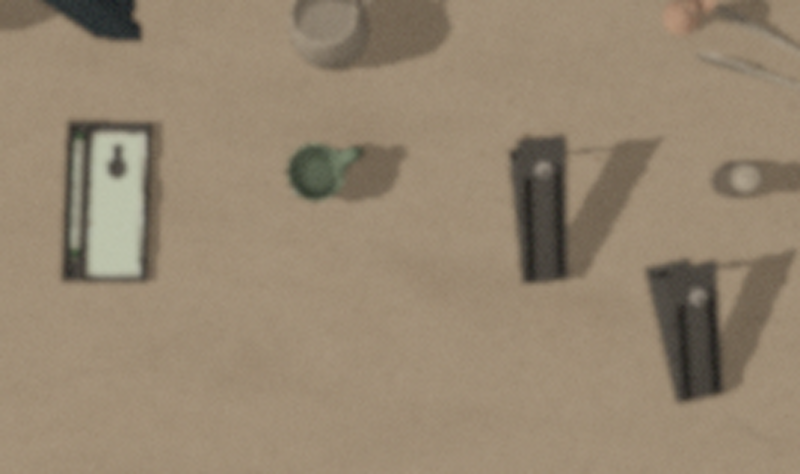

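Side view: tray with board at about (408,515)/800, cup (402,372), jug (302,357), two stands at (438,268) and (508,222). The wanted one (larger y) is the nearer, at (438,268). The top view agrees: it is the left stand, screw at crop (543,170).

```bash
cat > h.py <<'E'
import numpy as np,cv2
from workcell import bot
def cal(c):
    k=bot.get_calibration(c); return k["intrinsics"],np.array(k["distortion"]),np.array(k["view"])
def rays(c,px):
    K,D,V=cal(c); u=cv2.undistortPoints(np.array(px,float).reshape(-1,1,2),K,D).reshape(-1,2)
    d=np.c_[u,np.ones(len(u))]@V[:3,:3]; o=-V[:3,:3].T@V[:3,3]; return o,d
def onz(c,px,z):
    o,d=rays(c,px); return o+d*((z-o[2])/d[:,2])[:,None]
def onplane(c,px,n,p0):
    o,d=rays(c,px); return o+d*(((p0-o)@n)/(d@n))[:,None]
def pts(c,px,dep):
    o,d=rays(c,px); px=np.array(px,int); return o+d*dep[px[:,1],px[:,0]][:,None]
def tri(pa,pb):
    A=np.zeros((3,3));b=np.zeros(3)
    for c,p in(("side",pa),("top",pb)):
        o,d=rays(c,[p]); d=d[0]/np.linalg.norm(d[0]); M=np.eye(3)-np.outer(d,d); A+=M;b+=M@o
    return np.linalg.solve(A,b)
def rect(xy):
    (c,s,a)=cv2.minAreaRect(xy.astype(np.float32)); 
    if s[0]<s[1]: s=s[::-1];a+=90
    return np.round(c,4),np.round(s,4),round((a+90)%180-90,2)
E
python3 - <<'E'
from h import *
for c in("side","top"):
    z=np.load(f"{c}0.npz");p,d=z["p"],z["d"]
    # white board pixels
    bot.read_camera(c)
    M={t:bot.masks_of(c,t) for t in("batch_board","board_tray","stand_panel","board_stand","cup","milk_jug","shaker")}
    for t in("batch_board","board_tray"):
        m=max(M[t],key=lambda m:m["p"]); r=m["region"]
        ys,xs=np.nonzero(r); P=np.c_[xs,ys]
        X=onz(c,P,.008 if t=="batch_board" else .013); print(c,t,rect(X[:,:2]), "depth z med",np.median(pts(c,P,d)[:,2]))
    for t in("stand_panel","board_stand","cup","milk_jug","shaker"):
        for m in M[t]:
            ys,xs=np.nonzero(m["region"]);P=np.c_[xs,ys];X=pts(c,P,d);X=X[d[ys,xs]>0]
            print(c,t,round(m["p"],2),"min",X.min(0).round(3),"max",X.max(0).round(3))
            if t=="stand_panel":
                for _ in range(6):
                    q=X.mean(0);n=np.linalg.svd(X-q,full_matrices=0)[2][2];n*=np.sign(n[2]);r=(X-q)@n;X=X[abs(r)<max(.004,1.5*r.std())]
                print("   plane",n.round(3),q.round(4),len(X),"slope",np.degrees(np.arccos(n[2])).round(1),"az",np.degrees(np.arctan2(-n[1],-n[0])).round(1))
print("screw tri",tri((265.6,155.5),(293.3,197.4)))
E
```

```text
side batch_board (array([0.5687, 0.2547]), array([0.1613, 0.0619]), 1.33) depth z med 0.007907815205703772
side board_tray (array([0.5701, 0.2703]), array([0.1815, 0.1012]), 1.22) depth z med 0.006479959132804747
side stand_panel 0.96 min [ 0.493 -0.39  -0.003] max [ 0.658 -0.184  0.128]
   plane [-0.566 -0.079  0.82 ] [ 0.5708 -0.2116  0.0751] 508 slope 34.9 az 8.0
side stand_panel 0.87 min [ 0.365 -0.579 -0.003] max [ 0.524 -0.337  0.125]
   plane [-0.553 -0.138  0.822] [ 0.448  -0.3724  0.0754] 322 slope 34.7 az 14.1
side board_stand 0.9 min [ 0.496 -0.41  -0.002] max [ 0.67  -0.181  0.128]
side board_stand 0.73 min [ 0.366 -0.56  -0.003] max [ 0.523 -0.336  0.125]
side board_stand 0.67 min [ 0.596 -0.432 -0.001] max [ 0.635 -0.405  0.09 ]
side cup 0.77 min [ 0.578 -0.016  0.005] max [0.636 0.062 0.06 ]
side milk_jug 0.85 min [ 0.725 -0.115 -0.   ] max [0.843 0.069 0.103]
side shaker 0.8 min [ 0.596 -0.564 -0.007] max [ 0.632 -0.405  0.09 ]
top batch_board (array([0.5671, 0.2549]), array([0.1569, 0.0619]), 0.79) depth z med 0.009007657595011986
top board_tray (array([0.5684, 0.262
[... 223 characters left out ...]

top stand_panel 0.7 min [ 0.364 -0.422 -0.001] max [ 0.519 -0.341  0.128]
   plane [-0.55  -0.139  0.823] [ 0.4444 -0.3786  0.0753] 682 slope 34.6 az 14.1
top board_stand 0.92 min [ 0.493 -0.256 -0.004] max [ 0.645 -0.185  0.128]
top board_stand 0.71 min [ 0.368 -0.426 -0.003] max [ 0.52  -0.34   0.128]
top cup 0.83 min [ 0.575 -0.02  -0.002] max [0.642 0.056 0.061]
top milk_jug 0.82 min [ 0.725 -0.038 -0.003] max [0.832 0.061 0.103]
top milk_jug 0.73 min [ 0.493 -0.256 -0.003] max [ 0.641 -0.186  0.128]
top milk_jug 0.44 min [ 0.489 -0.256 -0.004] max [ 0.66  -0.185  0.128]
top shaker 0.64 min [ 0.592 -0.445  0.002] max [ 0.632 -0.407  0.093]
screw tri [ 0.60913756 -0.21303614  0.11337019]
```

```bash
python3 - <<'E'
import cv2
a=cv2.imread("pics/side0.png"); b=cv2.imread("pics/top0.png")
f=lambda i,x,y,w,h:cv2.resize(i[y:y+h,x:x+w],(400,300),interpolation=cv2.INTER_CUBIC)
import numpy as np
cv2.imwrite("pics/c.png",np.vstack([np.hstack([f(a,240,140,80,60),f(b,265,180,80,60)]),np.hstack([f(a,210,300,104,78),f(b,110,170,92,69)])]))
E
```

```text
(no output)
```

View pics/c.png

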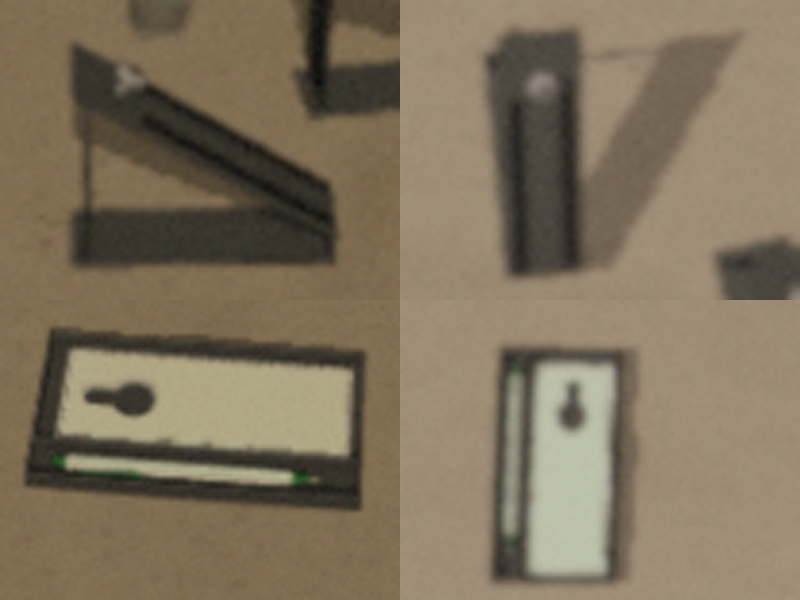

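Detail: screw head at side px (266,155.6) and top px (293.4,196.8). The keyhole end is at +x, and the tray mouth faces the robot. Next I refine the stand frame and work out the first move.

```bash
cat >> h.py <<'E'
from scipy.spatial.transform import Rotation as Ro
def down(yaw): # tool z down, x at yaw (rad)
    c,s=np.cos(yaw),np.sin(yaw); return np.array([[c,s,0],[s,-c,0],[0,0,-1.]])
def plan(pos,R):
    s=bot.read_state(); R0=Ro.from_rotvec(s["tcp_rot"]).as_matrix()
    print("t",round(s["time"],2),"d",(R0.T@(np.array(pos)-s["tool_pos"])).round(4),"a",np.degrees(Ro.from_matrix(R0.T@R).as_rotvec()).round(2),"F",s["wrist_force"].round(1),"w",round(s["width"],3))
E
python3 - <<'E'
from h import *
n35=np.radians(35)
for c,box,spx in(("side",(252,146,310,196),(266,155.6)),("top",(278,183,304,240),(293.4,196.8))):
    m=[m for m in bot.masks_of(c,"stand_panel") if abs(m["box"][0]-box[0])<12][0]
    ys,xs=np.nonzero(m["region"]);P=np.c_[xs,ys]
    for az in(6.5,7.5):
        a=np.radians(az);n=np.array([-np.sin(n35)*np.cos(a),-np.sin(n35)*np.sin(a),np.cos(n35)]);ux=np.array([np.cos(n35)*np.cos(a),np.cos(n35)*np.sin(a),np.sin(n35)]);uy=np.cross(n,ux)
        q=np.array([.5695,-.2150,.0755]); X=onplane(c,P,n,q); r=rect(np.c_[(X-q)@ux,(X-q)@uy])
        o=onplane(c,[spx],n,q+n*.012)[0]-.012*n
        print(c,az,"rect in plane",r,"screw foot",o.round(4),"in-plane",((o-q)@ux).round(4),((o-q)@uy).round(4))
plan([.572,.2547,.06],down(np.radians(1.3)))
E
```

```text
side 6.5 rect in plane (array([-0.0013,  0.0026]), array([0.1807, 0.0619]), -0.7) screw foot [ 0.616  -0.205   0.1087] in-plane 0.0578 0.0047
side 7.5 rect in plane (array([-0.0012,  0.0026]), array([0.1805, 0.063 ]), -1.53) screw foot [ 0.616  -0.2048  0.1087] in-plane 0.0579 0.0041
top 6.5 rect in plane (array([-0.0029, -0.0034]), array([0.1818, 0.0533]), -0.36) screw foot [ 0.6155 -0.2122  0.1077] in-plane 0.0562 -0.0024
top 7.5 rect in plane (array([-0.0029, -0.0034]), array([0.1819, 0.0534]), -1.18) screw foot [ 0.6155 -0.212   0.1077] in-plane 0.0561 -0.0031
t 1.4 d [ 0.6261 -0.6638  0.1713] a [-0.    0.   23.73] F [-0.1 -0.5  0.2] w 1.0
```

```bash
python3 -m inch '[{"dx":0.06,"dy":-0.06,"dz":-0.02,"fingers":-1},{"dx":0.12,"dy":-0.12,"dz":-0.02,"az":5,"fingers":-1},{"dx":0.3,"dy":-0.32,"dz":-0.02,"az":12,"fingers":-1},{"dx":0.3,"dy":-0.32,"dz":-0.02,"az":12,"fingers":-1},{"dx":0.3,"dy":-0.32,"dz":-0.02,"az":12,"fingers":-1},{"dx":0.3,"dy":-0.32,"dz":-0.02,"az":12,"fingers":-1},{"dx":0.626,"dy":-0.664,"dz":-0.02,"az":23.7,"fingers":-1},{"dx":0.626,"dy":-0.664,"dz":-0.02,"az":23.7,"fingers":-1},{"dx":0.626,"dy":-0.664,"dz":-0.02,"az":23.7,"fingers":-1},{"dx":0.626,"dy":-0.664,"dz":-0.02,"az":23.7,"fingers":-1},{"dx":0.626,"dy":-0.664,"dz":-0.02,"az":23.7,"fingers":-1},{"dx":0.626,"dy":-0.664,"dz":-0.02,"az":23.7,"fingers":-1},{"dx":0.626,"dy":-0.664,"dz":-0.02,"az":23.7,"fingers":-1},{"dx":0.626,"dy":-0.664,"dz":-0.02,"az":23.7,"fingers":-1},{"dx":0.626,"dy":-0.664,"dz":-0.02,"az":23.7,"fingers":-1},{"dx":0.626,"dy":-0.664,"dz":0.05,"az":23.7,"fingers":-1},{"dx":0.626,"dy":-0.664,"dz":0.10,"az":23.7,"fingers":-1},{"dx":0.626,"dy":-0.664,"dz":0.15,"az":23.7,"fingers":-1},{"dx":0.626,"dy":-0.664,"dz":0.18,"az":23.7,"fingers":-1},{"dx":0.626,"dy":-0.664,"dz":0.18,"az":23.7,"fingers":-1}]' 40; python3 -c "
from h import *
plan([.572,.2547,.012],down(np.radians(1.3)))"
```

```text
t 1.4 d [ 0.6261 -0.6638  0.2193] a [-0.    0.   23.73] F [-0.1 -0.5  0.2] w 1.0invalid input at $[0]: expected keys dx, dy, dz, ax, ay, az, fingers
```

```bash
python3 -m inch '[{"dx":0.04,"dy":-0.04,"dz":-0.02,"ax":0,"ay":0,"az":2,"fingers":-1},{"dx":0.3,"dy":-0.32,"dz":-0.02,"ax":0,"ay":0,"az":12,"fingers":-1},{"dx":0.3,"dy":-0.32,"dz":-0.02,"ax":0,"ay":0,"az":12,"fingers":-1},{"dx":0.3,"dy":-0.32,"dz":-0.02,"ax":0,"ay":0,"az":12,"fingers":-1},{"dx":0.3,"dy":-0.32,"dz":-0.02,"ax":0,"ay":0,"az":12,"fingers":-1},{"dx":0.626,"dy":-0.664,"dz":-0.02,"ax":0,"ay":0,"az":23.7,"fingers":-1},{"dx":0.626,"dy":-0.664,"dz":-0.02,"ax":0,"ay":0,"az":23.7,"fingers":-1},{"dx":0.626,"dy":-0.664,"dz":-0.02,"ax":0,"ay":0,"az":23.7,"fingers":-1},{"dx":0.626,"dy":-0.664,"dz":-0.02,"ax":0,"ay":0,"az":23.7,"fingers":-1},{"dx":0.626,"dy":-0.664,"dz":-0.02,"ax":0,"ay":0,"az":23.7,"fingers":-1},{"dx":0.626,"dy":-0.664,"dz":-0.02,"ax":0,"ay":0,"az":23.7,"fingers":-1},{"dx":0.626,"dy":-0.664,"dz":-0.02,"ax":0,"ay":0,"az":23.7,"fingers":-1},{"dx":0.626,"dy":-0.664,"dz":-0.02,"ax":0,"ay":0,"az":23.7,"fingers":-1},{"dx":0.626,"dy":-0.664,"dz":-0.02,"ax":0,"ay":0,"az":23.7,"fingers":-1},{"dx":0.626,"dy":-0.664,"dz":-0.02,"ax":0,"ay":0,"az":23.7,"fingers":-1},{"dx":0.626,"dy":-0.664,"dz":-0.02,"ax":0,"ay":0,"az":23.7,"fingers":-1}]' 40; python3 -c "
from h import *
plan([.572,.2547,.012],down(np.radians(1.3)))"
```

```text
time: 3.4
tool_pos: [0.5723, 0.2582, 0.2508]
tcp_rot: [-3.141, -0.043, 0.0]
wrist_force: [-0.3, -0.7, 0.3]
width: 0.002
t 3.4 d [-0.0003  0.0037  0.2388] a [-0.04  0.01  0.26] F [-0.3 -0.7  0.3] w 0.002
```

Down to 4 mm above the board, slowing at the end.

```bash
python3 -m inch '[{"dx":0,"dy":0.0035,"dz":0.05,"ax":0,"ay":0,"az":0,"fingers":-1},{"dx":0,"dy":0.0035,"dz":0.1,"ax":0,"ay":0,"az":0,"fingers":-1},{"dx":0,"dy":0.0035,"dz":0.15,"ax":0,"ay":0,"az":0,"fingers":-1},{"dx":0,"dy":0.0035,"dz":0.2,"ax":0,"ay":0,"az":0,"fingers":-1},{"dx":0,"dy":0.0035,"dz":0.225,"ax":0,"ay":0,"az":0,"fingers":-1},{"dx":0,"dy":0.0035,"dz":0.236,"ax":0,"ay":0,"az":0,"fingers":-1},{"dx":0,"dy":0.0035,"dz":0.239,"ax":0,"ay":0,"az":0,"fingers":-1},{"dx":0,"dy":0.0035,"dz":0.239,"ax":0,"ay":0,"az":0,"fingers":-1}]'; python3 -m inch '[{"dx":0,"dy":0,"dz":0.002,"ax":0,"ay":0,"az":0,"fingers":-1},{"dx":0,"dy":0,"dz":0.004,"ax":0,"ay":0,"az":0,"fingers":-1},{"dx":0,"dy":0,"dz":0.004,"ax":0,"ay":0,"az":0,"fingers":-1},{"dx":0,"dy":0,"dz":0.005,"ax":0,"ay":0,"az":0,"fingers":-1},{"dx":0,"dy":0,"dz":0.005,"ax":0,"ay":0,"az":0,"fingers":-1}]'
```

```text
time: 4.4
tool_pos: [0.5734, 0.255, 0.0132]
tcp_rot: [-3.14, -0.042, -0.003]
wrist_force: [0.2, 0.0, 0.2]
width: -0.003
time: 5.03
tool_pos: [0.5734, 0.255, 0.0081]
tcp_rot: [-3.14, -0.042, -0.003]
wrist_force: [-0.3, -0.1, 0.1]
width: 0.003
```

```bash
python3 -m inch '[{"dx":0,"dy":0,"dz":0.001,"ax":0,"ay":0,"az":0,"fingers":-1},{"dx":0,"dy":0,"dz":0.001,"ax":0,"ay":0,"az":0,"fingers":-1},{"dx":0,"dy":0,"dz":0.001,"ax":0,"ay":0,"az":0,"fingers":-1}]'
```

```text
time: 5.4
tool_pos: [0.5735, 0.2551, 0.0081]
tcp_rot: [-3.14, -0.042, -0.003]
wrist_force: [-1.9, -1.3, 6.2]
width: 0.002
```

```bash
python3 -m inch '[{"dx":0,"dy":0,"dz":0.002,"ax":0,"ay":0,"az":0,"fingers":-1},{"dx":-0.003,"dy":0,"dz":0.002,"ax":0,"ay":0,"az":0,"fingers":-1},{"dx":-0.008,"dy":0,"dz":0.002,"ax":0,"ay":0,"az":0,"fingers":-1},{"dx":-0.014,"dy":0,"dz":0.002,"ax":0,"ay":0,"az":0,"fingers":-1},{"dx":-0.02,"dy":0,"dz":0.002,"ax":0,"ay":0,"az":0,"fingers":-1},{"dx":-0.026,"dy":0,"dz":0.002,"ax":0,"ay":0,"az":0,"fingers":-1},{"dx":-0.032,"dy":0,"dz":0.002,"ax":0,"ay":0,"az":0,"fingers":-1},{"dx":-0.038,"dy":0,"dz":0.002,"ax":0,"ay":0,"az":0,"fingers":-1},{"dx":-0.044,"dy":0,"dz":0.002,"ax":0,"ay":0,"az":0,"fingers":-1},{"dx":-0.050,"dy":0,"dz":0.002,"ax":0,"ay":0,"az":0,"fingers":-1},{"dx":-0.056,"dy":0,"dz":0.002,"ax":0,"ay":0,"az":0,"fingers":-1},{"dx":-0.060,"dy":0,"dz":0.002,"ax":0,"ay":0,"az":0,"fingers":-1},{"dx":-0.060,"dy":0,"dz":0.002,"ax":0,"ay":0,"az":0,"fingers":-1}]'; python3 - <<'E'
from h import *
for c in("side","top"):
    p,d=bot.read_camera(c);cv2.imwrite(f"pics/{c}1.png",p)
    for m in bot.masks_of(c,"batch_board")[:1]:
        ys,xs=np.nonzero(m["region"]);print(c,m["p"],rect(onz(c,np.c_[xs,ys],.008)[:,:2]))
E
```

```text
time: 7.02
tool_pos: [0.5158, 0.2545, 0.008]
tcp_rot: [-3.138, -0.043, -0.01]
wrist_force: [1.0, -0.5, 8.0]
width: 0.001
side 0.78 (array([0.5118, 0.2562]), array([0.1611, 0.0646]), 1.08)
top 0.71 (array([0.5109, 0.2546]), array([0.1613, 0.0617]), 1.76)
```

```bash
python3 -m inch '[{"dx":0,"dy":0,"dz":0.002,"ax":0,"ay":0,"az":0,"fingers":-1},{"dx":-0.003,"dy":0,"dz":0.002,"ax":0,"ay":0,"az":0,"fingers":-1},{"dx":-0.008,"dy":0,"dz":0.002,"ax":0,"ay":0,"az":0,"fingers":-1},{"dx":-0.014,"dy":0,"dz":0.002,"ax":0,"ay":0,"az":0,"fingers":-1},{"dx":-0.02,"dy":0,"dz":0.002,"ax":0,"ay":0,"az":0,"fingers":-1},{"dx":-0.026,"dy":0,"dz":0.002,"ax":0,"ay":0,"az":0,"fingers":-1},{"dx":-0.032,"dy":0,"dz":0.002,"ax":0,"ay":0,"az":0,"fingers":-1},{"dx":-0.038,"dy":0,"dz":0.0025,"ax":0,"ay":0,"az":0,"fingers":-1},{"dx":-0.044,"dy":0,"dz":0.003,"ax":0,"ay":0,"az":0,"fingers":-1},{"dx":-0.050,"dy":0,"dz":0.003,"ax":0,"ay":0,"az":0,"fingers":-1},{"dx":-0.056,"dy":0,"dz":0.003,"ax":0,"ay":0,"az":0,"fingers":-1},{"dx":-0.062,"dy":0,"dz":0.003,"ax":0,"ay":0,"az":0,"fingers":-1},{"dx":-0.066,"dy":0,"dz":0.003,"ax":0,"ay":0,"az":0,"fingers":-1},{"dx":-0.066,"dy":0,"dz":0.003,"ax":0,"ay":0,"az":0,"fingers":-1}]'; python3 -m inch '[{"dx":0,"dy":0,"dz":-0.01,"ax":0,"ay":0,"az":0,"fingers":-1},{"dx":0,"dy":0,"dz":-0.04,"ax":0,"ay":0,"az":0,"fingers":1},{"dx":0,"dy":0,"dz":-0.08,"ax":0,"ay":0,"az":0,"fingers":1},{"dx":0,"dy":0,"dz":-0.08,"ax":0,"ay":0,"az":0,"fingers":1},{"dx":0,"dy":0,"dz":-0.08,"ax":0,"ay":0,"az":0,"fingers":1}]'; python3 - <<'E'
from h import *
for c in("side","top"):
    p,d=bot.read_camera(c);cv2.imwrite(f"pics/{c}2.png",p)
    for t in("batch_board","board_tray"):
      for m in bot.masks_of(c,t)[:1]:
        ys,xs=np.nonzero(m["region"]);print(c,t,m["p"],rect(onz(c,np.c_[xs,ys],.007 if t[1]=="a" else .013)[:,:2]))
a=cv2.imread("pics/side2.png"); b=cv2.imread("pics/top2.png")
f=lambda i,x,y,w,h:cv2.resize(i[y:y+h,x:x+w],(400,300),interpolation=cv2.INTER_CUBIC)
cv2.imwrite("pics/d.png",np.hstack([f(a,200,250,160,120),f(b,90,160,120,90)]))
E
```

```text
time: 8.98
tool_pos: [0.4534, 0.2545, 0.0075]
tcp_rot: [-3.135, -0.043, -0.021]
wrist_force: [2.2, 0.6, 9.6]
width: -0.002
time: 9.6
tool_pos: [0.4517, 0.2537, 0.0872]
tcp_rot: [-3.135, -0.043, -0.02]
wrist_force: [0.3, 0.4, -0.1]
width: 0.849
side batch_board 0.78 (array([0.4482, 0.2567]), array([0.1601, 0.0676]), -0.55)
side board_tray 0.64 (array([0.5714, 0.2707]), array([0.1828, 0.1033]), 1.85)
top batch_board 0.58 (array([0.4456, 0.2514]), array([0.1609, 0.0632]), 3.33)
top board_tray 0.7 (array([0.5685, 0.2637]), array([0.1858, 0.0972]), 3.24)
```

View pics/d.png

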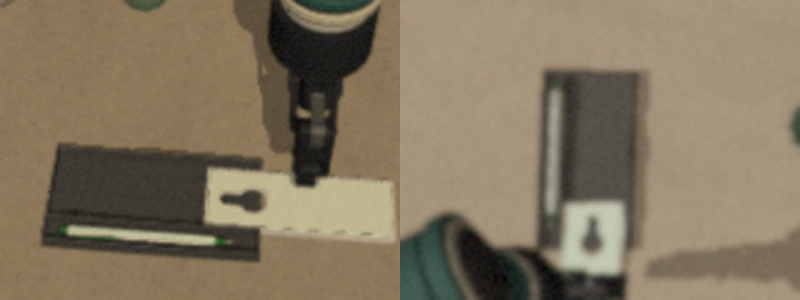

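The board is out, about 123 mm from its tray centre, with the keyhole end just inside the mouth. The next descent uses a 74 mm opening and finds the worktop by touch.

```bash
python3 - <<'E'
from h import *
h=onz("side",[(297.2,330)],.008)[0]; print("hole",h.round(4))
plan([.447,.2545,.015],down(np.radians(1.3)))
E
```

```text
hole [0.4961 0.2574 0.008 ]
t 9.9 d [-0.0054 -0.0007  0.0713] a [-0.31 -0.67  0.26] F [ 0.1 -0.6  1. ] w 0.996
```

```bash
python3 -m inch '[{"dx":-0.004,"dy":-0.0005,"dz":0.02,"ax":-0.3,"ay":-0.7,"az":0.3,"fingers":0.74},{"dx":-0.005,"dy":-0.0005,"dz":0.045,"ax":-0.3,"ay":-0.7,"az":0.3,"fingers":0.74},{"dx":-0.005,"dy":-0.0005,"dz":0.066,"ax":-0.3,"ay":-0.7,"az":0.3,"fingers":0.74},{"dx":-0.005,"dy":-0.0005,"dz":0.076,"ax":-0.3,"ay":-0.7,"az":0.3,"fingers":0.74},{"dx":-0.005,"dy":-0.0005,"dz":0.080,"ax":-0.3,"ay":-0.7,"az":0.3,"fingers":0.74},{"dx":-0.005,"dy":-0.0005,"dz":0.082,"ax":-0.3,"ay":-0.7,"az":0.3,"fingers":0.74},{"dx":-0.005,"dy":-0.0005,"dz":0.082,"ax":-0.3,"ay":-0.7,"az":0.3,"fingers":0.74}]' 40;  python3 -m inch '[{"dx":0,"dy":0,"dz":0.002,"ax":0,"ay":0,"az":0,"fingers":0.74},{"dx":0,"dy":0,"dz":0.004,"ax":0,"ay":0,"az":0,"fingers":0.74},{"dx":0,"dy":0,"dz":0.005,"ax":0,"ay":0,"az":0,"fingers":0.74},{"dx":0,"dy":0,"dz":0.005,"ax":0,"ay":0,"az":0,"fingers":0.74}]'
```

```text
time: 10.78
tool_pos: [0.448, 0.2546, 0.0048]
tcp_rot: [-3.141, -0.035, -0.001]
wrist_force: [0.0, 0.0, 1.4]
width: 0.872
time: 11.28
tool_pos: [0.4479, 0.2545, -0.0003]
tcp_rot: [-3.141, -0.035, -0.0]
wrist_force: [0.4, -0.7, 0.3]
width: 0.871
```

```bash
python3 -m inch '[{"dx":0,"dy":0,"dz":0.002,"ax":0,"ay":0,"az":0,"fingers":0.74},{"dx":0,"dy":0,"dz":0.004,"ax":0,"ay":0,"az":0,"fingers":0.74},{"dx":0,"dy":0,"dz":0.005,"ax":0,"ay":0,"az":0,"fingers":0.74},{"dx":0,"dy":0,"dz":0.005,"ax":0,"ay":0,"az":0,"fingers":0.74}]';python3 -m inch '[{"dx":0,"dy":0,"dz":0.002,"ax":0,"ay":0,"az":0,"fingers":0.74},{"dx":0,"dy":0,"dz":0.003,"ax":0,"ay":0,"az":0,"fingers":0.74},{"dx":0,"dy":0,"dz":0.003,"ax":0,"ay":0,"az":0,"fingers":0.74}]'
```

```text
time: 11.78
tool_pos: [0.4477, 0.2545, -0.0055]
tcp_rot: [-3.141, -0.035, 0.0]
wrist_force: [1.0, 0.4, 0.4]
width: 0.872
time: 12.15
tool_pos: [0.4477, 0.2544, -0.0086]
tcp_rot: [-3.141, -0.035, 0.001]
wrist_force: [-0.2, -0.9, 0.3]
width: 0.871
```

```bash
python3 -m inch '[{"dx":0,"dy":0,"dz":0.001,"ax":0,"ay":0,"az":0,"fingers":0.74},{"dx":0,"dy":0,"dz":0.002,"ax":0,"ay":0,"az":0,"fingers":0.74},{"dx":0,"dy":0,"dz":0.002,"ax":0,"ay":0,"az":0,"fingers":0.74}]'
```

```text
time: 12.52
tool_pos: [0.4478, 0.2546, -0.0091]
tcp_rot: [-3.141, -0.035, 0.001]
wrist_force: [-4.7, -2.6, 12.9]
width: 0.868
```

```bash
python3 -m inch '[{"dx":0,"dy":0,"dz":-0.0045,"ax":0,"ay":0,"az":0,"fingers":0.74},{"dx":0,"dy":0,"dz":-0.0045,"ax":0,"ay":0,"az":0,"fingers":0.74},{"dx":0,"dy":0,"dz":-0.0045,"ax":0,"ay":0,"az":0,"fingers":0.2},{"dx":0,"dy":0,"dz":-0.0045,"ax":0,"ay":0,"az":0,"fingers":0.2},{"dx":0,"dy":0,"dz":-0.0045,"ax":0,"ay":0,"az":0,"fingers":0.2},{"dx":0,"dy":0,"dz":-0.0045,"ax":0,"ay":0,"az":0,"fingers":0.2}]' 40
```

```text
time: 13.28
tool_pos: [0.4477, 0.2541, -0.0045]
tcp_rot: [3.141, 0.035, -0.002]
wrist_force: [-1.1, -3.7, 6.0]
width: 0.691
```

```bash
cat >> h.py <<'E'
AZ=6.1; O=np.array([.6155,-.211,.108])
def panel(az=AZ):
    a=np.radians(az);t=np.radians(35)
    ux=np.array([np.cos(t)*np.cos(a),np.cos(t)*np.sin(a),np.sin(t)]);n=np.array([-np.sin(t)*np.cos(a),-np.sin(t)*np.sin(a),np.cos(t)])
    return np.c_[ux,np.cross(n,ux),n]
def hang(x,y,z): # tool: x=panel x, z=-n ; tcp at panel coords
    B=panel(); plan(O+B@np.array([x,y,z]),np.c_[B[:,0],-B[:,1],-B[:,2]])
E
python3 -m inch '[{"dx":0,"dy":0,"dz":-0.005,"ax":0,"ay":0,"az":0,"fingers":0.2},{"dx":0,"dy":0,"dz":-0.02,"ax":0,"ay":0,"az":0,"fingers":0.2},{"dx":0,"dy":0,"dz":-0.05,"ax":0,"ay":0,"az":0,"fingers":0.2},{"dx":0,"dy":0,"dz":-0.1,"ax":0,"ay":0,"az":0,"fingers":0.2},{"dx":0,"dy":0,"dz":-0.15,"ax":0,"ay":0,"az":0,"fingers":0.2},{"dx":0,"dy":0,"dz":-0.2,"ax":0,"ay":0,"az":0,"fingers":0.2},{"dx":0,"dy":0,"dz":-0.2,"ax":0,"ay":0,"az":0,"fingers":0.2}]'; python3 -c "
from h import *
hang(-.039,0,.10)"
```

```text
time: 14.15
tool_pos: [0.4514, 0.2561, 0.2021]
tcp_rot: [-3.137, -0.035, -0.015]
wrist_force: [0.5, -0.3, -1.4]
width: 0.688
t 14.15 d [0.0645 0.4783 0.033 ] a [ 1.25 34.43 -4.75] F [ 0.5 -0.3 -1.4] w 0.688
```

```bash
python3 -m inch '[{"dx":0.01,"dy":0.03,"dz":-0.01,"ax":0,"ay":4,"az":-1,"fingers":0.2},{"dx":0.02,"dy":0.08,"dz":-0.02,"ax":0,"ay":10,"az":-2,"fingers":0.2},{"dx":0.03,"dy":0.13,"dz":-0.02,"ax":1,"ay":17,"az":-3,"fingers":0.2},{"dx":0.04,"dy":0.18,"dz":-0.02,"ax":1,"ay":24,"az":-4,"fingers":0.2},{"dx":0.05,"dy":0.23,"dz":-0.02,"ax":1.2,"ay":30,"az":-4.7,"fingers":0.2},{"dx":0.06,"dy":0.28,"dz":-0.01,"ax":1.2,"ay":34.4,"az":-4.7,"fingers":0.2},{"dx":0.0645,"dy":0.33,"dz":0,"ax":1.2,"ay":34.4,"az":-4.7,"fingers":0.2},{"dx":0.0645,"dy":0.38,"dz":0,"ax":1.2,"ay":34.4,"az":-4.7,"fingers":0.2},{"dx":0.0645,"dy":0.43,"dz":0.01,"ax":1.2,"ay":34.4,"az":-4.7,"fingers":0.2},{"dx":0.0645,"dy":0.46,"dz":0.02,"ax":1.2,"ay":34.4,"az":-4.7,"fingers":0.2},{"dx":0.0645,"dy":0.478,"dz":0.033,"ax":1.2,"ay":34.4,"az":-4.7,"fingers":0.2},{"dx":0.0645,"dy":0.478,"dz":0.033,"ax":1.2,"ay":34.4,"az":-4.7,"fingers":0.2},{"dx":0.0645,"dy":0.478,"dz":0.033,"ax":1.2,"ay":34.4,"az":-4.7,"fingers":0.2}]'; python3 - <<'E'
from h import *
hang(-.039,0,.045)
for c in("side","top"):
    p,d=bot.read_camera(c);cv2.imwrite(f"pics/{c}3.png",p);np.savez(f"{c}3.npz",p=p,d=d)
a=cv2.imread("pics/side3.png"); b=cv2.imread("pics/top3.png")
f=lambda i,x,y,w,h:cv2.resize(i[y:y+h,x:x+w],(400,300),interpolation=cv2.INTER_CUBIC)
cv2.imwrite("pics/e.png",np.hstack([f(a,220,80,120,90),f(b,250,150,120,90)]))
E
```

```text
time: 15.78
tool_pos: [0.5262, -0.2193, 0.1669]
tcp_rot: [-2.962, -0.156, -0.931]
wrist_force: [0.5, -0.3, -1.2]
width: 0.683
t 15.78 d [0.0008 0.0013 0.0547] a [-0.02  0.09 -0.06] F [ 0.5 -0.3 -1.2] w 0.683
```

View pics/e.png

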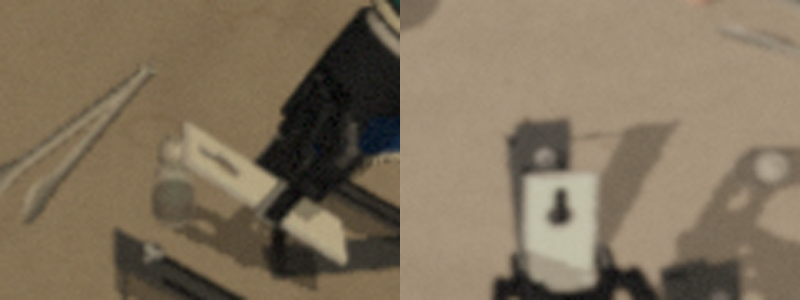

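Both views show the board held and level with the slope, keyhole toward the screw end. I measure its outline and hole in the panel frame.

```bash
cat >> h.py <<'E'
def keyhole(c,zface,off=(0,0)):
    """board outline, hole extents in panel coords at face height; screw not used"""
    p,d=bot.read_camera(c); B=panel(); n=B[:,2]
    g=cv2.cvtColor(p,cv2.COLOR_BGR2GRAY)
    m=max(bot.masks_of(c,"batch_board"),key=lambda m:m["p"])["region"]
    K,D,V=cal(c); # warp face plane to a 0.25 mm/px picture: x -130..50 , y -45..45
    xs=np.arange(-.13,.05,.00025);ys=np.arange(-.045,.045,.00025)
    X,Y=np.meshgrid(xs,ys); W=O+np.c_[X.ravel(),Y.ravel(),np.full(X.size,zface)]@B.T
    q=cv2.projectPoints(W,cv2.Rodrigues(V[:3,:3])[0],V[:3,3],K,D)[0].reshape(*X.shape,2).astype(np.float32)
    return cv2.remap(p,q[...,0],q[...,1],cv2.INTER_CUBIC), cv2.remap(d,q[...,0],q[...,1],cv2.INTER_NEAREST),W.reshape(*X.shape,3)
E
python3 - <<'E'
from h import *
B=panel(); s=bot.read_state(); print("tcp panel",((s["tool_pos"]-O)@B).round(4))
ims=[]
for c in("side","top"):
    im,_,_=keyhole(c,.1116); 
    z=np.load(f"{c}3.npz");m=max(bot.masks_of(c,"batch_board"),key=lambda m:m["p"])["region"]
    yy,xx=np.nonzero(m);X=pts(c,np.c_[xx,yy],z["d"]);X=(X-O)@B;X=X[abs(X[:,2]-.11)<.02]
    A=np.c_[X[:,:2],np.ones(len(X))];k=np.linalg.lstsq(A,X[:,2],rcond=None)[0];r=X[:,2]-A@k;g=abs(r)<.003;k=np.linalg.lstsq(A[g],X[g,2],rcond=None)[0]
    print(c,"face slope dz/dx dz/dy, z(origin)",k.round(4),"z at x=-.04",(k[2]-.04*k[0]).round(4), len(X))
    im=im.copy()
    for v in range(0,720,40): cv2.line(im,(v,0),(v,6 if v%200 else 14),(0,0,255),1)
    for v in range(0,360,20): cv2.line(im,(0,v),(6 if (v-180)%100 else 14,v),(0,0,255),1)
    ims.append(im)
cv2.imwrite("pics/f.png",cv2.resize(np.vstack([im[60:] for im in ims]),None,fx=1,fy=1))
E
```

```text
tcp panel [-0.0387  0.0013  0.1001]
side face slope dz/dx dz/dy, z(origin) [0.0086 0.0139 0.1102] z at x=-.04 0.1099 471
top face slope dz/dx dz/dy, z(origin) [ 0.0166 -0.0014  0.1133] z at x=-.04 0.1126 625
```

View pics/f.png

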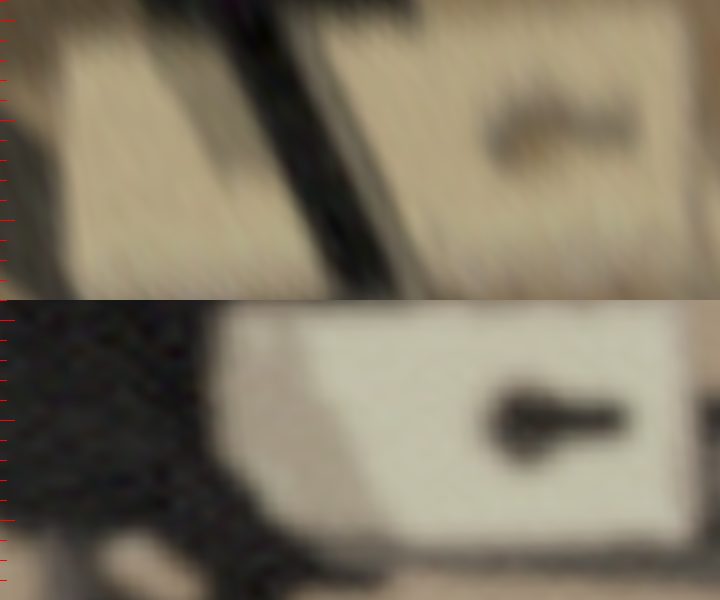

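Hole and screw agree to within about 2 mm in each view. Now down to a close hover, where camera errors cancel.

```bash
python3 -m inch '[{"dx":-0.0015,"dy":0.0023,"dz":0.03,"ax":0,"ay":-0.7,"az":0,"fingers":0.2},{"dx":-0.0015,"dy":0.0023,"dz":0.055,"ax":0,"ay":-0.7,"az":0,"fingers":0.2},{"dx":-0.0015,"dy":0.0023,"dz":0.075,"ax":0,"ay":-0.7,"az":0,"fingers":0.2},{"dx":-0.0015,"dy":0.0023,"dz":0.083,"ax":0,"ay":-0.7,"az":0,"fingers":0.2},{"dx":-0.0015,"dy":0.0023,"dz":0.083,"ax":0,"ay":-0.7,"az":0,"fingers":0.2},{"dx":-0.0015,"dy":0.0023,"dz":0.083,"ax":0,"ay":-0.7,"az":0,"fingers":0.2}]'; python3 - <<'E'
from h import *
B=panel(); s=bot.read_state(); tp=(s["tool_pos"]-O)@B;print("tcp panel",tp.round(4),s["wrist_force"])
ims=[]
for c in("side","top"):
    for z in(tp[2]+.011,.014):
        im=keyhole(c,z)[0].copy()
        im=im[:,420:]
        for v in range(0,300,20): cv2.line(im,(v,0),(v,14 if (v+420)%200==120 else 6),(0,0,255),1)
        for v in range(0,360,20): cv2.line(im,(0,v),(6 if (v-180)%100 else 14,v),(0,0,255),1)
        ims.append(im[60:300])
cv2.imwrite("pics/g.png",np.vstack([np.hstack(ims[:2]),np.hstack(ims[2:])]))
E
```

```text
time: 16.92
tool_pos: [0.5735, -0.2176, 0.0999]
tcp_rot: [-2.969, -0.158, -0.918]
wrist_force: [0.6, -0.1, -1.6]
width: 0.685
tcp panel [-0.0394 -0.0021  0.0177] [ 0.56748187 -0.11302249 -1.5688241 ]
```

View pics/g.png

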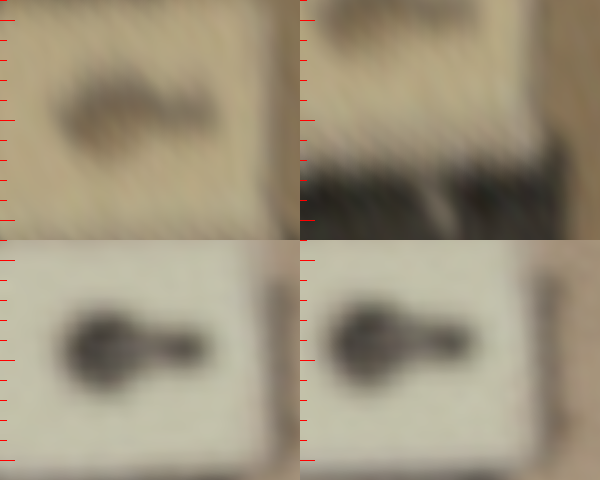

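```bash
cat >> h.py <<'E'
def warp(c,p,z):
    B=panel();K,D,V=cal(c)
    X,Y=np.meshgrid(np.arange(-.13,.05,.00025),np.arange(-.045,.045,.00025)); W=O+np.c_[X.ravel(),Y.ravel(),np.full(X.size,z)]@B.T
    q=cv2.projectPoints(W,cv2.Rodrigues(V[:3,:3])[0],V[:3,3],K,D)[0].reshape(*X.shape,2).astype(np.float32)
    return cv2.remap(p,q[...,0],q[...,1],cv2.INTER_CUBIC)
def tmpl(im,T,cx,cy):
    g=cv2.cvtColor(im,cv2.COLOR_BGR2GRAY).astype(np.float32);T=cv2.GaussianBlur(T,(0,0),5)
    r=cv2.matchTemplate(g,T,cv2.TM_CCOEFF_NORMED);_,v,_,l=cv2.minMaxLoc(r)
    return round((l[0]+cx)*.25-130,2),round((l[1]+cy)*.25-45,2),round(v,3)
H=np.full((160,280),255,np.float32);cv2.circle(H,(80,80),48,0,-1);cv2.rectangle(H,(80,56),(192-24,104),0,-1);cv2.circle(H,(168,80),24,0,-1)
S=np.zeros((100,100),np.float32);cv2.circle(S,(50,50),36,255,-1)
E
python3 - <<'E'
from h import *
B=panel(); s=bot.read_state(); tp=(s["tool_pos"]-O)@B
vs=[]
for c in("side","top"):
    K,D,V=cal(c);cp=(-V[:3,:3].T@V[:3,3]-O)@B;print(c,"cam in panel",cp.round(2))
    p0=np.load(f"{c}0.npz")["p"]; w0=warp(c,p0,.014); sub=w0[100:260,440:600]
    x,y,v=tmpl(sub,S,50,50);print(c,"head at z14:",x+110,y+25,v)
    p,d=bot.read_camera(c);w=warp(c,p,tp[2]+.0115); print(c,"hole at face",tmpl(w[:,420:],H,80+420,80))
    cv2.imwrite("pics/tmp.png",p)
    vs+= [w0[60:300,420:],cv2.convertScaleAbs(w[60:300,420:],alpha=1.6,beta=-60)]
for im in vs:
    for v in range(0,300,20): cv2.line(im,(v,0),(v,14 if (v+420)%200==120 else 6),(0,0,255),1)
    for v in range(0,240,20): cv2.line(im,(0,v),(6 if (v-120)%100 else 14,v),(0,0,255),1)
cv2.imwrite("pics/i.png",np.vstack([np.hstack(vs[:2]),np.hstack(vs[2:])]))
E
```

```text
side cam in panel [0.42 1.02 0.61]
side head at z14: 5.25 7.5 0.644
side hole at face (-3.75, -0.5, 0.667)
top cam in panel [0.55 0.12 0.96]
top head at z14: 2.5 1.5 0.931
top hole at face (-1.5, -2.25, 0.777)
```

View pics/i.png

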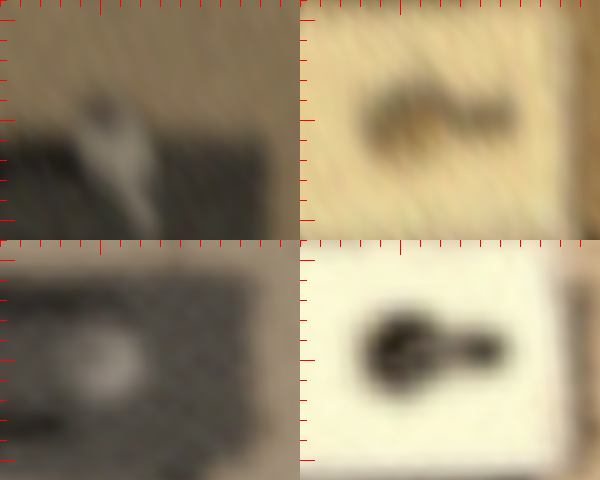

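Top view: the hole is at about (−0.3,−2.3) and the screw head at about (2.2,1.0) mm in my panel frame; the panel edges agree with that. I shift the board by (+2,+3) mm and lower it while watching the force.

```bash
cat >> h.py <<'E'
O=O+panel()@np.array([.0022,.001,0])
E
python3 -m inch '[{"dx":0.002,"dy":-0.003,"dz":0.002,"ax":0,"ay":0,"az":0,"fingers":0.2},{"dx":0.002,"dy":-0.003,"dz":0.004,"ax":0,"ay":0,"az":0,"fingers":0.2},{"dx":0.002,"dy":-0.003,"dz":0.006,"ax":0,"ay":0,"az":0,"fingers":0.2},{"dx":0.002,"dy":-0.003,"dz":0.008,"ax":0,"ay":0,"az":0,"fingers":0.2},{"dx":0.002,"dy":-0.003,"dz":0.010,"ax":0,"ay":0,"az":0,"fingers":0.2},{"dx":0.002,"dy":-0.003,"dz":0.011,"ax":0,"ay":0,"az":0,"fingers":0.2},{"dx":0.002,"dy":-0.003,"dz":0.011,"ax":0,"ay":0,"az":0,"fingers":0.2}]'; python3 -c "
from h import *
hang(-.04,0,.0)"
```

```text
time: 18.3
tool_pos: [0.5807, -0.2135, 0.0911]
tcp_rot: [-2.969, -0.158, -0.916]
wrist_force: [-0.2, -0.5, -2.0]
width: 0.686
t 18.3 d [0.0005 0.0002 0.0062] a [0.06 0.7  0.01] F [-0.2 -0.5 -2. ] w 0.686
```

```bash
python3 -m inch '[{"dx":0,"dy":0,"dz":0.001,"ax":0,"ay":0,"az":0,"fingers":0.2},{"dx":0,"dy":0,"dz":0.003,"ax":0,"ay":0,"az":0,"fingers":0.2},{"dx":0,"dy":0,"dz":0.004,"ax":0,"ay":0,"az":0,"fingers":0.2},{"dx":0,"dy":0,"dz":0.004,"ax":0,"ay":0,"az":0,"fingers":0.2}]'; python3 -m inch '[{"dx":0,"dy":0,"dz":0.001,"ax":0,"ay":0,"az":0,"fingers":0.2},{"dx":0,"dy":0,"dz":0.003,"ax":0,"ay":0,"az":0,"fingers":0.2},{"dx":0,"dy":0,"dz":0.004,"ax":0,"ay":0,"az":0,"fingers":0.2},{"dx":0,"dy":0,"dz":0.004,"ax":0,"ay":0,"az":0,"fingers":0.2}]'; python3 -c "
from h import *
hang(-.04,0,.0)"
```

```text
time: 18.8
tool_pos: [0.583, -0.2131, 0.0877]
tcp_rot: [-2.969, -0.158, -0.916]
wrist_force: [0.1, -0.3, -0.7]
width: 0.686
time: 19.3
tool_pos: [0.5852, -0.2129, 0.0842]
tcp_rot: [-2.969, -0.158, -0.916]
wrist_force: [0.1, 0.4, -0.7]
width: 0.688
t 19.3 d [ 0.0007  0.0004 -0.0021] a [0.04 0.72 0.  ] F [ 0.1  0.4 -0.7] w 0.688
```

```bash
python3 -m inch '[{"dx":0,"dy":0,"dz":0.001,"ax":0,"ay":0,"az":0,"fingers":0.2},{"dx":0,"dy":0,"dz":0.002,"ax":0,"ay":0,"az":0,"fingers":0.2},{"dx":0,"dy":0,"dz":0.002,"ax":0,"ay":0,"az":0,"fingers":0.2}]'; python3 -m inch '[{"dx":0,"dy":0,"dz":0.001,"ax":0,"ay":0,"az":0,"fingers":0.2},{"dx":0,"dy":0,"dz":0.0015,"ax":0,"ay":0,"az":0,"fingers":0.2},{"dx":0,"dy":0,"dz":0.0015,"ax":0,"ay":0,"az":0,"fingers":0.2}]'; python3 -c "
from h import *
hang(-.04,0,.0)"
```

```text
time: 19.68
tool_pos: [0.5863, -0.2127, 0.0825]
tcp_rot: [-2.969, -0.158, -0.915]
wrist_force: [-0.7, -0.4, -1.2]
width: 0.687
time: 20.05
tool_pos: [0.587, -0.2127, 0.0816]
tcp_rot: [-2.969, -0.158, -0.916]
wrist_force: [-5.0, -1.3, 4.4]
width: 0.683
t 20.05 d [ 0.0006  0.0004 -0.0053] a [0.03 0.71 0.02] F [-5.  -1.3  4.4] w 0.683
```

Contact occurs exactly where the back should meet the face, so the head is through the hole. Next, pull down the slope, pressing only lightly.

```bash
python3 -m inch '[{"dx":0,"dy":0,"dz":-0.001,"ax":0,"ay":0,"az":0,"fingers":0.2},{"dx":-0.003,"dy":0,"dz":-0.001,"ax":0,"ay":0,"az":0,"fingers":0.2},{"dx":-0.006,"dy":0,"dz":-0.001,"ax":0,"ay":0,"az":0,"fingers":0.2},{"dx":-0.010,"dy":0,"dz":-0.001,"ax":0,"ay":0,"az":0,"fingers":0.2},{"dx":-0.013,"dy":0,"dz":-0.001,"ax":0,"ay":0,"az":0,"fingers":0.2},{"dx":-0.013,"dy":0,"dz":-0.001,"ax":0,"ay":0,"az":0,"fingers":0.2}]'; python3 -m inch '[{"dx":-0.003,"dy":0,"dz":0,"ax":0,"ay":0,"az":0,"fingers":0.2},{"dx":-0.006,"dy":0,"dz":0,"ax":0,"ay":0,"az":0,"fingers":0.2},{"dx":-0.008,"dy":0,"dz":0,"ax":0,"ay":0,"az":0,"fingers":0.2},{"dx":-0.008,"dy":0,"dz":0,"ax":0,"ay":0,"az":0,"fingers":0.2}]'; python3 -c "
from h import *
hang(-.04,0,.0)"
```

```text
time: 20.8
tool_pos: [0.5754, -0.2138, 0.0747]
tcp_rot: [-2.969, -0.158, -0.915]
wrist_force: [-0.2, 0.9, -1.0]
width: 0.684
time: 21.3
tool_pos: [0.5686, -0.2144, 0.07]
tcp_rot: [-2.969, -0.157, -0.914]
wrist_force: [0.1, 0.7, -0.9]
width: 0.69
t 21.3 d [ 0.0225  0.0006 -0.0044] a [ 0.01  0.76 -0.03] F [ 0.1  0.7 -0.9] w 0.69
```

```bash
python3 -m inch '[{"dx":-0.001,"dy":0,"dz":0,"ax":0,"ay":0,"az":0,"fingers":0.2},{"dx":-0.002,"dy":0,"dz":0,"ax":0,"ay":0,"az":0,"fingers":0.2},{"dx":-0.002,"dy":0,"dz":0,"ax":0,"ay":0,"az":0,"fingers":0.2}]'; python3 -m inch '[{"dx":-0.001,"dy":0,"dz":0,"ax":0,"ay":0,"az":0,"fingers":0.2},{"dx":-0.0015,"dy":0,"dz":0,"ax":0,"ay":0,"az":0,"fingers":0.2},{"dx":-0.0015,"dy":0,"dz":0,"ax":0,"ay":0,"az":0,"fingers":0.2}]'; python3 -m inch '[{"dx":-0.001,"dy":0,"dz":0,"ax":0,"ay":0,"az":0,"fingers":0.2},{"dx":-0.0015,"dy":0,"dz":0,"ax":0,"ay":0,"az":0,"fingers":0.2},{"dx":-0.0015,"dy":0,"dz":0,"ax":0,"ay":0,"az":0,"fingers":0.2}]';python3 -c "
from h import *
hang(-.04,0,.0)"
```

```text
time: 21.68
tool_pos: [0.5668, -0.2145, 0.0688]
tcp_rot: [-2.969, -0.157, -0.914]
wrist_force: [0.1, -0.7, -1.3]
width: 0.689
time: 22.05
tool_pos: [0.5655, -0.2147, 0.0679]
tcp_rot: [-2.969, -0.157, -0.914]
wrist_force: [0.3, -0.5, -1.0]
width: 0.68
time: 22.42
tool_pos: [0.5644, -0.2148, 0.0671]
tcp_rot: [-2.968, -0.157, -0.914]
wrist_force: [0.3, 0.2, -1.5]
width: 0.687
t 22.43 d [ 0.0276  0.0006 -0.0044] a [ 0.    0.76 -0.04] F [ 0.3  0.2 -1.5] w 0.687
```

```bash
python3 -m inch '[{"dx":-0.001,"dy":0,"dz":0,"ax":0,"ay":0,"az":0,"fingers":0.2},{"dx":-0.0015,"dy":0,"dz":0,"ax":0,"ay":0,"az":0,"fingers":0.2},{"dx":-0.0015,"dy":0,"dz":0,"ax":0,"ay":0,"az":0,"fingers":0.2}]'; python3 -m inch '[{"dx":-0.001,"dy":0,"dz":0,"ax":0,"ay":0,"az":0,"fingers":0.2},{"dx":-0.0015,"dy":0,"dz":0,"ax":0,"ay":0,"az":0,"fingers":0.2},{"dx":-0.0015,"dy":0,"dz":0,"ax":0,"ay":0,"az":0,"fingers":0.2}]'; python3 - <<'E'
from h import *
hang(-.04,0,.0)
vs=[]
for c in("side","top"):
    p,d=bot.read_camera(c);cv2.imwrite(f"pics/{c}4.png",p)
    for z in(.006,.012):
        im=warp(c,p,z)[60:300,420:].copy()
        for v in range(0,300,20): cv2.line(im,(v,0),(v,14 if (v+420)%200==120 else 6),(0,0,255),1)
        for v in range(0,240,20): cv2.line(im,(0,v),(6 if (v-120)%100 else 14,v),(0,0,255),1)
        vs.append(im)
cv2.imwrite("pics/j.png",np.vstack([np.hstack(vs[:2]),np.hstack(vs[2:])]))
E
```

```text
time: 22.8
tool_pos: [0.564, -0.2151, 0.0672]
tcp_rot: [-2.968, -0.158, -0.917]
wrist_force: [5.0, 2.0, 2.1]
width: 0.687
time: 23.18
tool_pos: [0.5638, -0.2152, 0.0674]
tcp_rot: [-2.967, -0.159, -0.919]
wrist_force: [5.8, 3.8, 1.7]
width: 0.686
t 23.18 d [ 0.0279  0.0004 -0.0038] a [0.01 0.58 0.03] F [5.8 3.8 1.7] w 0.686
```

View pics/j.png

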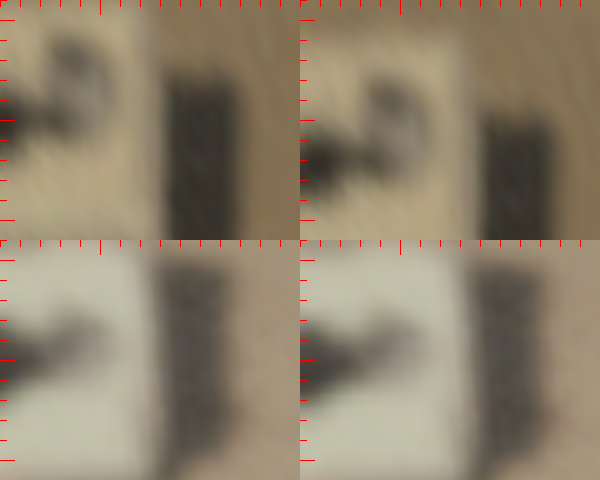

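The stop was reached after 27.5 mm: the force rises along +x, and the screw head shows at the narrow end of the slot. Press flat onto the face, then let go.

```bash
python3 -m inch '[{"dx":0,"dy":0,"dz":0.001,"ax":0,"ay":0,"az":0,"fingers":0.2},{"dx":0,"dy":0,"dz":0.002,"ax":0,"ay":0,"az":0,"fingers":0.2},{"dx":0,"dy":0,"dz":0.002,"ax":0,"ay":0,"az":0,"fingers":0.2}]'; python3 -m inch '[{"dx":0,"dy":0,"dz":0,"ax":0,"ay":0,"az":0,"fingers":0.5},{"dx":0,"dy":0,"dz":0,"ax":0,"ay":0,"az":0,"fingers":0.7},{"dx":0,"dy":0,"dz":0,"ax":0,"ay":0,"az":0,"fingers":1},{"dx":0,"dy":0,"dz":0,"ax":0,"ay":0,"az":0,"fingers":1},{"dx":0,"dy":0,"dz":0,"ax":0,"ay":0,"az":0,"fingers":1},{"dx":0,"dy":0,"dz":-0.01,"ax":0,"ay":0,"az":0,"fingers":1},{"dx":0,"dy":0,"dz":-0.04,"ax":0,"ay":0,"az":0,"fingers":1},{"dx":0,"dy":0,"dz":-0.09,"ax":0,"ay":0,"az":0,"fingers":1},{"dx":0,"dy":0,"dz":-0.12,"ax":0,"ay":0,"az":0,"fingers":1},{"dx":0,"dy":0,"dz":-0.12,"ax":0,"ay":0,"az":0,"fingers":1}]'; python3 - <<'E'
from h import *
B=panel();vs=[]
for c in("side","top"):
    p,d=bot.read_camera(c);cv2.imwrite(f"pics/{c}5.png",p)
    m=max(bot.masks_of(c,"batch_board"),key=lambda m:m["p"])["region"]
    yy,xx=np.nonzero(m);X=(pts(c,np.c_[xx,yy],d)-O)@B;X=X[abs(X[:,2]-.006)<.012]
    A=np.c_[X[:,:2],np.ones(len(X))];k=np.linalg.lstsq(A,X[:,2],rcond=None)[0];g=abs(X[:,2]-A@k)<.003;k=np.linalg.lstsq(A[g],X[g,2],rcond=None)[0]
    F=(onplane(c,np.c_[xx,yy],B[:,2],O+.006*B[:,2])-O)@B
    print(c,"slopes,z",k.round(4),"rect",rect(F[:,:2]))
    im=warp(c,p,.006)
    for v in range(0,720,20): cv2.line(im,(v,0),(v,14 if v%200==120 else 6),(0,0,255),1)
    vs.append(im[60:320])
cv2.imwrite("pics/k.png",np.vstack(vs))
E
```

```text
time: 23.65
tool_pos: [0.565, -0.2153, 0.0661]
tcp_rot: [-2.967, -0.158, -0.92]
wrist_force: [-1.0, 0.9, 5.6]
width: 0.69
time: 24.9
tool_pos: [0.4979, -0.2241, 0.1685]
tcp_rot: [-2.97, -0.158, -0.927]
wrist_force: [0.3, -0.4, -1.1]
width: 0.998
side slopes,z [-0.0037 -0.0107  0.0053] rect (array([-0.0624,  0.0076]), array([0.1618, 0.0637]), -1.54)
top slopes,z [-0.0036  0.0068  0.0069] rect (array([-0.0664,  0.0015]), array([0.1623, 0.0636]), -2.04)
```

View pics/k.png

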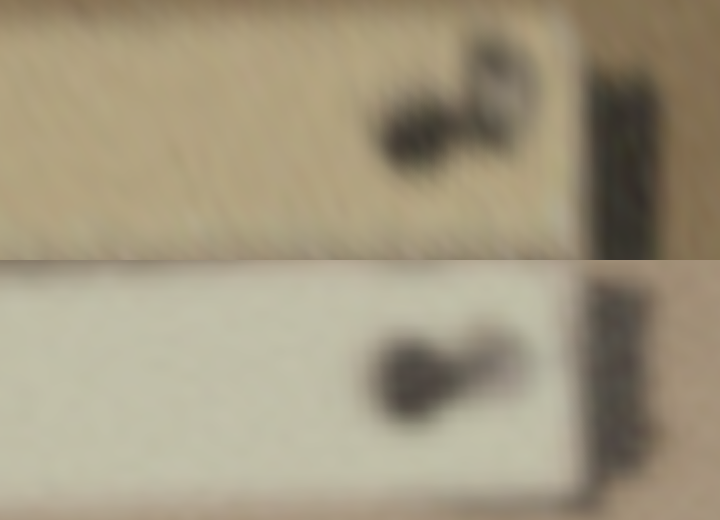

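```bash
python3 -c "
from workcell import bot
print(bot.finish_job(), bot.read_state()['time'])"
```

```text
the job is handed in; nothing more can be done
the job is handed in; nothing more can be done
```

The board is hanging on the left-hand stand with the screw home in the slot, and I handed the job in at about 25 s of the 61 s allowed. The hand-in gives no verdict.

**What I did**
- **Tray:** I pressed on the board with shut fingers at about 8–10 N. I slid it out flat until its centre was about 123 mm from the tray's centre, then let go.
- **Regrip:** I took the board by its long edges and carried it over to the stand.
- **Hanging:** I lowered the keyhole over the screw head until the board touched the face. Then I pulled it 27.5 mm down the slope to a firm stop, pressed it flat and let go.

**Last checks**

| Check | Result | Limit |
|---|---|---|
| Flat on the face | within about 0.8° | 3° |
| Straight along the slope | within about 2° | 8° |
| Home point along the slope | +2.6 mm (side camera), −1.4 mm (top camera) | ±6 mm |
| Wrist force after backing off | about 1 N, gripper 12 cm clear | touching nothing |

**What disagreed**
- **Across the slope:** the side camera put the board's centre 7.6 mm off and the top camera 1.5 mm, against a limit of 6 mm. I trusted the top view, because the side view mixes height into that direction. The slot also allows only about 3 mm of play.
- **Pull length:** it came to 27.5 mm instead of 25 mm. That fits the keyhole having started about 2 mm off centre over the screw head.

The moves stayed clear of the cup, jug and shaker, but I did not re-measure them at the end.

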